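Press a heat sink onto a power module with a ratchet bench clamp

ROBOT

A 6-joint arm with a two-finger parallel gripper is mounted at the origin on the work surface. World frame = base frame: x ahead of the robot, y to its left, z up, the work surface at z = 0. Lengths are in m, angles in degrees, forces in N, time in s.
With the tool pointing down it reaches from about 0.35 to 0.875 m from the base axis. Payload 4.2 kg.
Tool frame: the origin (TCP) lies midway between the tips of the shut fingers; the grasp point (between the pads) lies 19 mm behind it; z points along the fingers, y is the direction in which the jaws open and shut (so a half turn about z gives the same grasp; the last joint's range is limited). The gripper opens to 87 mm and grips with 3 to 60 N. Pads are 19 mm wide; open, the fingers measure 117 mm over their backs; the gripper's body (75 mm by 190 mm) begins 51 mm behind the grasp point.
Start: joints at [-49.584, 22.042, 0.453, 0, -68.411, -14.817], TCP at [0.27, -0.564, 0.223] pointing down, gripper open.
Joint ranges: [-179.83, 179.83], [-69.29, 118.12], [-61.27, 80.66], [-181.25, 117.63], [-171.15, -9.14], [-177.46, 177.46]. Speed limits (degrees/s): [159.86, 159.86, 180, 180, 180, 180].

INTERFACE

Orientations are given as a 3x3 rotation matrix whose columns are the frame's x, y, z axes.
In Python, from station import sense, capture, get_calibration, finish_job, spot_in, spot_point gives the robot as it stands.
- The arm moves only by the shell command python3 -m inch 'ROWS'. ROWS is JSON, a list of rows, each an object with "fingers": the finger opening in cm, from 0 to 8.7; "delta_pos": the shift along the tool's x, y, z in cm, a list of three; "spin": the turn about the tool's z in degrees. In form: [{"fingers": fingers, "delta_pos": [dx, dy, dz], "spin": spin}, ...]. A call has 1 to 20 rows; each row is the pose to reach, as a shift and turn from the pose commanded when the call began, along the tool's axes at that moment; what a row does not reach only later rows make up. A row lasts 1/10 s, in which the tool goes at most 50 mm and 8.59 degrees, less where a joint would pass 70% of its speed; a pose out of reach is approached as far as the arm can. A call with a gripper value outside its range is refused whole. The fingers move at their own pace and stop on an object; the grip force is fixed at half the most. Time passes only in rows, so rows that repeat a pose let the fingers close. It gives the time, the measured TCP pose, the force and the opening at its end, in the units of the state.
- sense(): the state, without advancing time (a new reading comes with each control period).
- capture(name): name is "side" or "top" or "wrist"; returns the picture (420x560x3 uint8, red, green, blue); there is no depth.
- get_calibration(name): a dict with "K" (3x3 intrinsics, pixels), "dist" ([k1, k2, p1, p2, k3] as OpenCV has them; the pictures are not rectified), "T" (4x4, takes a point from camera to world coordinates). Camera axes: x right, y up, looking along -z (the intrinsics and any distortion apply to the point x, -y, -z); pixel columns grow to the right and rows downward; lengths in m; the calibration is good to about 2 mm. A picture is of the moment at which its call begins: read the wrist's pose just before it. get_calibration takes no time and is no camera call; for the wrist camera it gives the pose at the moment of the call.
- finish_job(): hands the job in, once; it reports no verdict.
Trained networks look in the newest picture that a camera, given by its name, has taken for a name from the list of things; names that differ only in an ending like _2 or _b are one class to them, and where a whole thing is asked for, a point or a joint stands for the part that bears it (a point fixed in the world has none). Each returns a list of dicts, best first, with "conf" (0 to 1); they miss things now and then, are a little off and sometimes report something else, mostly with a low value. They report only what shows in the picture. A call takes as long as a camera call. They do not tell look-alikes from the thing itself.
- spot_in(camera, target): "extent" ([left, top, right, bottom] as shares, 0 to 1, of the picture: columns of its width, rows of its height, round what is visible of it).
- spot_point(camera, target): "location" ([column, row] as shares, 0 to 1, of the picture: columns of its width, rows of its height: a listed point, or the origin of a listed thing).
The state is a dict: "time_s": time; "joints": joint angles; "joint_velocities": joint speeds; "effort": joint torques, N m; "tcp_pos": TCP position; "ee_rot": TCP orientation; "wrist_force": force on the tool from outside, world axes, zero at the start; "moment": the same for the moment, N m; "gripper_width": opening from 0.0 (shut) to 1.0 (fully open).
Only numpy, scipy, OpenCV 4.12 (cv2) and the standard library are available. Lean on these libraries where they do the work, as an engineer would, in place of code of your own. Each camera call takes 0.05 s, during which the arm holds its last target.

TASK

Stand the loose finned heat sink on the bed of the bench clamp, centred in front of the power module with its flat base facing the module's pink thermal pad, and let go of it. Then pump the clamp's blue trigger, without pushing the jaw by hand, until the jaw's rubber pad has pressed the heat sink flat against the module and the yellow part of the jaw's gauge stem has vanished into the jaw while green still shows: firm, but not crushed. Finish while still holding the trigger squeezed in at that pressure, and do not disturb the other things on the bench.

Things in the scene. Friction and masses are not known exactly. Their poses are not given: they have to be found in the camera images.
- clamp: Grey steel bench clamp fixed to the bench; pose differs per run. Origin on the bench under its base; x across, y the way its jaw pushes (trigger end to anvil end), z up. In this frame (mm): base plate 96 wide, y -235 to 200, top at z 12 (the bed, no side walls); housing 44 wide, y -235 to -25, top z 62; pale grey fixed handle post 24 x 16, y -98 to -82, up to z 126.
- nest (a point): Foot of the pink thermal pad's face, on the bed, in the clamp's middle: clamp frame (0, 158, 12) mm. The green power module with this pad is fixed to the anvil: face 60 wide, z 12 to 56, looking to clamp -y at y = 158. Anvil behind it: y 170 to 192, 70 wide, top z 70.
- heatsink: Loose aluminium finned heat sink, 44 (x, width) x 30 (y, depth) x 45 (z, height) mm, about 0.1 kg. Origin at the centre of its underside. The flat 6 mm base plate is its +y face, the tips of its seven upright fins are its -y face; its x sides are flat. Starts standing on the bench beside the anvil end of the clamp, its flat base roughly turned the way it must face.
- sink_base (a point): Centre of the heat sink's flat base face: heat sink frame (0, 15, 22.5) mm.
- trigger: Blue upright trigger post sticking out of the housing roof, 24 (x) x 14 (y) mm, from z 65 to 125 mm; it slides along the clamp's y towards the pale handle. This origin coincides with the clamp's at rest and moves with the trigger; the post's middle is trigger_mid.
- trigger_mid (a point): Middle of the trigger post: clamp frame (0, -143, 95) mm at rest, plus the trigger's travel along y. It can be pinched across x and stroked, pushed from behind, or squeezed against the pale handle (68 mm over both at rest).
- squeeze (a joint): Trigger travel towards the handle, 0 (rest) to 0.022 m; a 3 to 4.5 N spring returns it. Pushed in, it drives the rack bar 1:1 through a pawl once up to 5 mm of free play is taken up; on its way back the bar stays, held by a second pawl to within one 5 mm tooth.
- bar (a joint): Advance of the rack bar with the jaw along the clamp's y, 0 to 0.095 m; starts between 0 and 0.03. Rubs with about 3 N. At bar = 0 and nose = 0 the rubber face stands at y = 63 mm in the clamp frame; with the heat sink seated, its fin tips are at y = 128 mm.
- jaw: Dark steel jaw head on the bar, 44 x 29 x 30 mm, z 19 to 49; carries the pad on a stem. Its origin coincides with the clamp's at bar = 0 and moves with the bar. Not to be pushed by hand.
- nose (a joint): How far the sprung pad is pushed back into the jaw, 0 (free) to 0.026 m (solid). Spring 0.6 N per mm, no preload: 10 mm means 6 N on the heat sink. The stem (24 mm wide, top at z 46) is yellow for the 10 mm next to the jaw, then green for 10 mm, then red for 6 mm up to the pad: yellow has vanished at 0.010, green at 0.020.
- pad: The jaw's rubber-faced pad, 36 (x) x 32 (z) mm, z 18 to 50. Origin coincides with the clamp's at bar = nose = 0 and moves with the pad; its face is pad_face.
- pad_face (a point): Centre of the pad's rubber face: clamp frame (0, 63, 34) mm plus bar minus nose along y.
- mouse: Bystander: black computer mouse, 100 x 58 x 31 mm.
- screwdriver: Bystander: screwdriver with orange handle, 190 mm long, lying.
- bin: Bystander: open blue parts bin, 100 x 120 x 50 mm.
- fan: Bystander: black 80 mm case fan lying flat, 25 mm thick.
Things that resemble listed ones, but are neither listed nor needed, are in the scene too. There is more than one size of the heatsink; the one meant has the size given above.

How it is judged (in metres and radians):
On the way, in this order (a step that is already met when the one before it is completed fails the run):
1. the heat sink stands on the bed, let go, flat base towards the module and not more than 45 mm from it, the jaw not yet touching it (y of sink_base in the frame of clamp between 0.113 and 0.162 m and x of heatsink in the frame of clamp between -0.01 and 0.01 m and z of heatsink in the frame of clamp between 0.008 and 0.017 m and angle between heatsink's own z axis and vertical below 0.12 rad and contact force between the fingers and heatsink below 0.2 N and angle between the y axis of heatsink and the y axis of clamp, either way round below 0.25 rad and contact force between pad and heatsink below 0.1 N and linear speed of heatsink below 0.02 m/s and y of clamp in the frame of heatsink below -0.05 m), for 0.2 s.
2. the jaw's pad touches the heat sink (contact force between pad and heatsink above 1 N), for 0.1 s.
At the end, for the whole second after the job is handed in: The heat sink stands on the bed, flat base against the module (within 3 mm and 0.08 rad), within 10 mm of the middle, not touched by the fingers; the pad presses it with 4 to 14 N; the fingers still bear on the trigger with more than 1.5 N and keep it at least 2 mm in from rest (y of sink_base in the frame of clamp between 0.155 and 0.162 m and x of heatsink in the frame of clamp between -0.01 and 0.01 m and z of heatsink in the frame of clamp between 0.008 and 0.017 m and angle between heatsink's own z axis and vertical below 0.12 rad and contact force between the fingers and heatsink below 0.2 N and angle between the y axis of heatsink and the y axis of clamp, either way round below 0.08 rad and contact force between pad and heatsink between 4 and 14 N and contact force between the fingers and trigger above 1.5 N and value of joint squeeze above 0.002 m and velocity of joint bar below 0.01 m/s); the arm keeps its last pose, push and grip.
It fails at once if the heat sink is crushed: the pad presses it with more than 20 N (contact force between pad and heatsink above 20 N).
It fails at once if the jaw is pushed by hand (contact force between any of the fingers, the arm and jaw above 3 N).
It fails at once if the mouse, screwdriver, bin or fan is moved more than 30 mm (distance of any of mouse, screwdriver, bin, fan from where it was at the start of the episode above 0.03 m).
It also fails if it takes over 48 s, if anything falls off the work surface, if the arm or the gripper's body presses on something with over 40 N, if the wrist force passes 120 N, or if a joint passes its speed limit or range.

## Working session

There is one attempt and no reset: what is moved stays moved. The work goes in short steps, Python scripts to look and compute and a shell command to move; the robot and the scene stay as the last step left them, time stands still between calls to the robot, and variables do not carry over. Pictures are saved under pics/ and viewed, and the job is handed in when it is done.

```bash
ls; mkdir -p pics; cat > h.py <<'E'
import numpy as np, cv2, json
from station import sense, capture, get_calibration, finish_job, spot_in, spot_point
def snap(cam,name,scale=1.4):
    im=capture(cam); b=im[:,:,::-1].copy()
    cv2.imwrite(f'pics/{name}.png',cv2.resize(b,None,fx=scale,fy=scale,interpolation=cv2.INTER_CUBIC)); return b
def ray(cam,px,c=None):
    c=c or get_calibration(cam); K=np.array(c['K'],float);d=np.array(c['dist'],float);T=np.array(c['T'])
    u=cv2.undistortPoints(np.array([[px]],float),K,d)[0,0]
    v=T[:3,:3]@np.array([u[0],-u[1],-1.0]); return T[:3,3],v
def onz(cam,px,z,c=None):
    o,v=ray(cam,px,c); return o+v*(z-o[2])/v[2]
def proj(cam,P,c=None):
    c=c or get_calibration(cam); K=np.array(c['K'],float);d=np.array(c['dist'],float);T=np.array(c['T'])
    P=np.atleast_2d(P); q=(P-T[:3,3])@T[:3,:3]; q=q*[1,-1,-1]
    return cv2.projectPoints(q,np.zeros(3),np.zeros(3),K,d)[0][:,0]
E
python3 - <<'E'
from h import *
for c in ['side','top','wrist']:
    snap(c,c+'0'); k=get_calibration(c); print(c,np.round(k['K'],1).tolist(),np.round(k['T'],3).tolist(),k['dist'])
    for t in ['heatsink','nest','sink_base','trigger_mid','clamp','pad_face','jaw']:
        print(t,[(np.round(np.array(r['location'])*[560,420],1).tolist(),round(r['conf'],2)) for r in spot_point(c,t)][:4])
s=sense();print(s)
E
```

```text
pics
side [[515.0, 0.0, 280.4], [0.0, 515.0, 209.2], [0.0, 0.0, 1.0]] [[-0.791, 0.377, -0.482, -0.123], [-0.612, -0.476, 0.632, 1.033], [0.009, 0.794, 0.607, 1.005], [0.0, 0.0, 0.0, 1.0]] [-0.13852462  0.          0.          0.          0.        ]
heatsink [([218.9, 305.9], 0.86), ([289.5, 288.3], 0.77), ([245.9, 282.1], 0.55)]
nest [([277.7, 244.5], 0.79)]
sink_base [([215.9, 305.2], 0.96), ([283.5, 283.0], 0.58), ([242.7, 277.4], 0.57)]
trigger_mid [([334.0, 178.2], 0.55), ([182.3, 344.9], 0.31)]
clamp [([305.3, 224.6], 0.74), ([281.7, 245.6], 0.51)]
pad_face [([297.6, 227.6], 0.52)]
jaw [([306.8, 221.2], 0.84)]
top [[470.2, 0.0, 279.6], [0.0, 470.2, 210.6], [0.0, 0.0, 1.0]] [[0.027, 0.991, -0.128, 0.45], [-0.999, 0.031, 0.027, 0.065], [0.031, 0.127, 0.991, 1.476], [0.0, 0.0, 0.0, 1.0]] [-0.08920832  0.          0.          0.          0.        ]
heatsink [([207.7, 273.2], 0.83), ([190.7, 236.4], 0.71), ([156.1, 235.5], 0.55)]
nest [([238.1, 240.3], 0.66)]
sink_base [([148.1, 238.8], 0.92), ([183.5, 241.8], 0.65), ([199.8, 265.8], 0.63)]
trigger_mid [([339.4, 234.7], 0.57)]
clam
[... 555 characters left out ...]
4e-04,
       -6.84094079e+01, -1.48143352e+01]), 'joint_velocities': array([ 0.04887111,  0.0140167 , -0.04481077,  0.01617611,  0.12103412,
       -0.02644918]), 'effort': array([ 2.13976823e-04, -3.90477955e+01,  1.87622452e+01,  4.22425658e+00,
        1.55852881e-02,  1.15791057e-07]), 'tcp_pos': array([ 0.27005727, -0.56363615,  0.22256372]), 'ee_rot': array([[-9.01828247e-01, -4.32094680e-01,  3.13174017e-05],
       [-4.32094681e-01,  9.01828246e-01, -4.24744446e-05],
       [-9.88993585e-06, -5.18367366e-05, -9.99999999e-01]]), 'wrist_force': array([ 0.35077186, -0.03453848,  0.83309404]), 'moment': array([ 0.03089436, -0.0197106 , -0.01677945]), 'gripper_width': 0.9973812500644232}
```

View pics/side0.png

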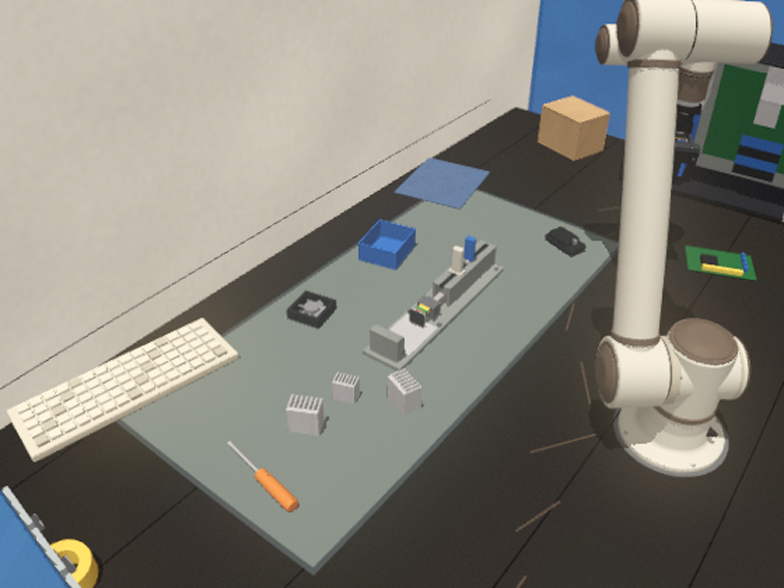

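View pics/top0.png

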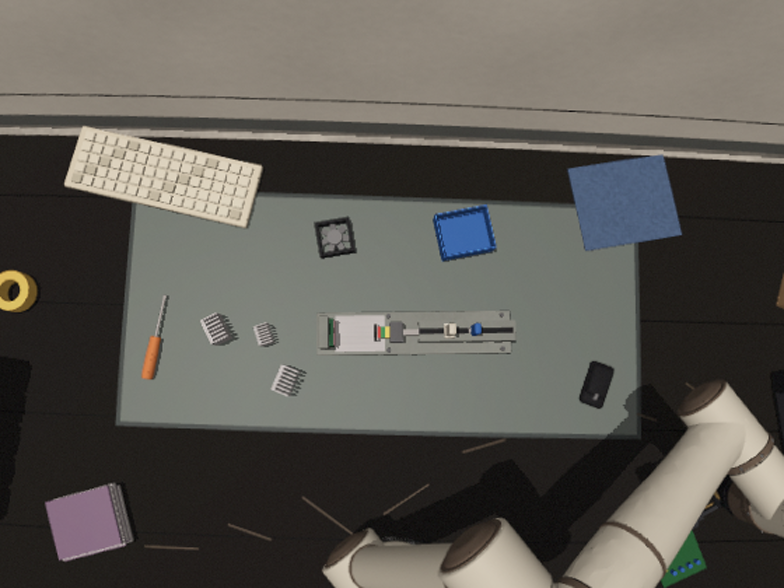

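```bash
python3 - <<'E'
from h import *
b=capture('top')[:,:,::-1]; cv2.imwrite('pics/ct.png',cv2.resize(b[205:295,135:275],None,fx=5.6,fy=5.6,interpolation=cv2.INTER_CUBIC))
b2=capture('side')[:,:,::-1]; cv2.imwrite('pics/cs.png',cv2.resize(b2[220:320,190:320],None,fx=5.6,fy=5.6,interpolation=cv2.INTER_CUBIC))
cv2.imwrite('pics/cc.png',cv2.resize(b[210:270,220:380],None,fx=5,fy=5,interpolation=cv2.INTER_CUBIC))
E
```

```text
(no output)
```

View pics/ct.png

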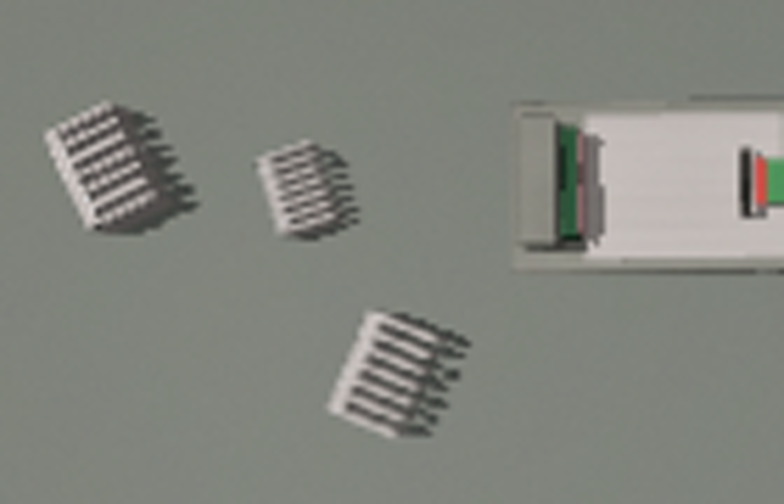

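View pics/cs.png

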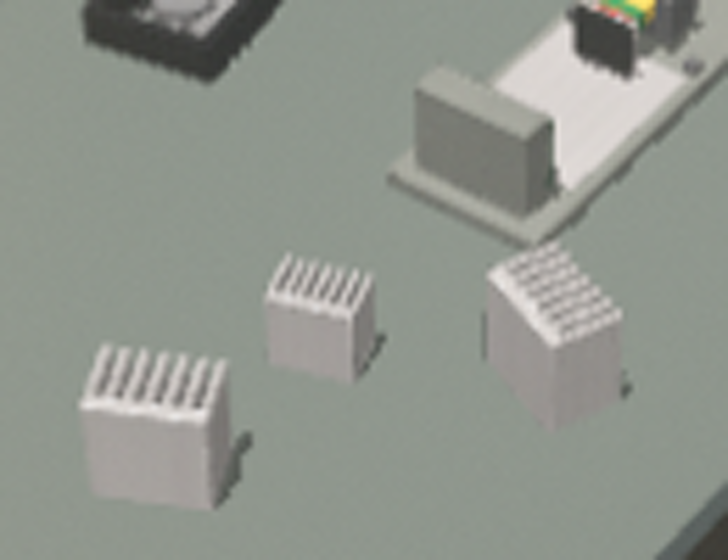

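View pics/cc.png

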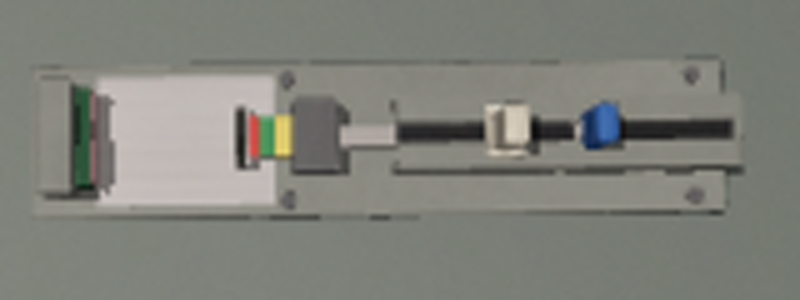

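```bash
python3 - <<'E'
from h import *
S=lambda x,y:(x/5.6+190,y/5.6+220)
T=lambda x,y:(x/5.6+135,y/5.6+205)
cs=get_calibration('side');ct=get_calibration('top')
def h(bot,top):
    p=onz('side',S(*bot),0,cs); zs=np.linspace(0,.08,801)
    pr=proj('side',np.c_[np.tile(p[:2],(801,1)),zs],cs); return p, zs[np.argmin(abs(pr[:,1]-S(*top)[1]))]
for n,bs in dict(A=[((97,495),(82,405)),((215,507),(208,412)),((232,465),(228,360))],B=[((553,430),(553,345)),((625,395),(622,318))],C=[((270,365),(267,297)),((355,380),(350,313)),((376,340),(374,275))]).items():
    ps=[h(*b) for b in bs]; print(n,[(p.round(4).tolist(),round(z,4)) for p,z in ps],[np.linalg.norm(ps[i+1][0]-ps[i][0]).round(4) for i in range(len(ps)-1)])
# top widths at z
for n,q in dict(A=[(48,130),(93,225),(155,195),(110,103)],B=[(333,408),(372,312),(437,335),(392,436)],C=[(260,160),(285,235),(335,218),(308,140)]).items():
    for z in (.035,.045,.055):
        P=[onz('top',T(*a),z,ct) for a in q]; print(n,z,[round(1e3*np.linalg.norm(P[i]-P[(i+1)%4]),1) for i in range(4)],np.mean(P,0).round(4)[:2])
C=lambda x,y:(x/5+220,y/5+210)
for n,q,z in [('anvil top',[(38,78),(70,80),(70,192),(38,195)],.07),('base',[(33,68),(33,213),(723,62),(723,213)],.012),('post',[(488,103),(528,103),(528,152),(488,152)],.126),('trig',[(585,125),(620,125)],.125)]:
    print(n,[onz('top',C(*a),z,ct)[:2].round(4).tolist() for a in q])
E
```

```text
A [([0.5639, 0.438, 0.0], np.float64(0.06)), ([0.5165, 0.4094, 0.0], np.float64(0.0632)), ([0.5277, 0.3853, 0.0], np.float64(0.0697))] [np.float64(0.0554), np.float64(0.0266)]
B [([0.4239, 0.275, 0.0], np.float64(0.0568)), ([0.4105, 0.2357, 0.0], np.float64(0.0517))] [np.float64(0.0415)]
C [([0.5565, 0.3257, 0.0], np.float64(0.0458)), ([0.518, 0.3079, 0.0], np.float64(0.0451)), ([0.5273, 0.2809, 0.0], np.float64(0.0439))] [np.float64(0.0425), np.float64(0.0285)]
A 0.035 [np.float64(58.3), np.float64(37.4), np.float64(56.9), np.float64(36.9)] [0.5513 0.4113]
A 0.045 [np.float64(57.9), np.float64(37.2), np.float64(56.5), np.float64(36.7)] [0.5506 0.4089]
A 0.055 [np.float64(57.5), np.float64(36.9), np.float64(56.1), np.float64(36.4)] [0.5499 0.4065]
B 0.035 [np.float64(55.7), np.float64(37.6), np.float64(59.4), np.float64(35.5)] [0.4424 0.2515]
B 0.045 [np.float64(55.3), np.float64(37.3), np.float64(59.0), np.float64(35.3)] [0.4424 0.2502]
B 0.055 [np.float64(55.0), np.float64(37.1), np.float64(58.6), np.float64(35.0)] [0.4425 0.2489]
C 0.035 [np.float64(43.5), np.float64(28.7), np.float64(45.5), np.float64(28.3)] [0.541  0.3033]
C 0.045 [np.float64(43.2), np.float64(28.5), np.float64(45.1), np.float64(28.1)] [0.5404 0.3016]
C 0.055 [np.float64(42.9), np.float64(28.3), np.float64(44.8), np.float64(27.9)] [0.5398 0.2999]
anvil top [[0.5814, 0.1809], [0.5808, 0.1617], [0.5138, 0.1591], [0.5114, 0.1781]]
base [[0.593, 0.1891], [0.5028, 0.1854], [0.6098, -0.2448], [0.5146, -0.2453]]
post [[0.5695, -0.0836], [0.5701, -0.1068], [0.5418, -0.1073], [0.5411, -0.0841]]
trig [[0.5584, -0.1403], [0.559, -0.1607]]
```

```bash
cat >> h.py <<'E'
def rows_to(p,yaw_y=None):
    """delta in tool axes cm & spin from current pose; yaw_y: desired world angle(deg) of tool y"""
    s=sense(); R=np.array(s['ee_rot']); d=R.T@(np.array(p)-s['tcp_pos'])*100
    cur=np.degrees(np.arctan2(R[1,1],R[0,1])); sp=None
    if yaw_y is not None: sp=-((yaw_y-cur+180)%360-180)
    print('delta',d.round(2).tolist(),'spin',sp,'cur yaw_y',cur,'tcp',s['tcp_pos'].round(4),'t',s['time_s'],'F',s['wrist_force'].round(2),'w',s['gripper_width'])
E
python3 - <<'E'
from h import *
rows_to((.56,-.03,.33),182)
E
```

```text
delta [-49.2, 35.6, -10.75] spin -66.39864389420683 cur yaw_y 115.60135610579316 tcp [ 0.2701 -0.5636  0.2225] t 1.3 F [ 0.61 -0.61 -0.4 ] w 1.0013872998695403
```

```bash
python3 -m inch '[{"fingers":8.7,"delta_pos":[-25,18,-10.7],"spin":-33},{"fingers":8.7,"delta_pos":[-25,18,-10.7],"spin":-33},{"fingers":8.7,"delta_pos":[-25,18,-10.7],"spin":-33},{"fingers":8.7,"delta_pos":[-25,18,-10.7],"spin":-33},{"fingers":8.7,"delta_pos":[-25,18,-10.7],"spin":-33},{"fingers":8.7,"delta_pos":[-25,18,-10.7],"spin":-33},{"fingers":8.7,"delta_pos":[-49.2,35.6,-10.7],"spin":-66.4},{"fingers":8.7,"delta_pos":[-49.2,35.6,-10.7],"spin":-66.4},{"fingers":8.7,"delta_pos":[-49.2,35.6,-10.7],"spin":-66.4},{"fingers":8.7,"delta_pos":[-49.2,35.6,-10.7],"spin":-66.4},{"fingers":8.7,"delta_pos":[-49.2,35.6,-10.7],"spin":-66.4},{"fingers":8.7,"delta_pos":[-49.2,35.6,-10.7],"spin":-66.4},{"fingers":8.7,"delta_pos":[-49.2,35.6,-10.7],"spin":-66.4},{"fingers":8.7,"delta_pos":[-49.2,35.6,-10.7],"spin":-66.4}]'
python3 - <<'E'
from h import *
c=get_calibration('wrist');snap('wrist','w1'); np.savez('w1.npz',**{k:np.array(v) for k,v in c.items()})
rows_to((.55,.25,.25),205)
E
```

```text
time_s: 2.7
tcp_pos: [0.5612, -0.0271, 0.3288]
ee_rot: [[0.039, -0.999, -0.001], [-0.999, -0.039, 0.0], [-0.0, 0.001, -1.0]]
wrist_force: [1.4, -0.2, -0.5]
gripper_width: 1.002
delta [-27.89, -0.02, 7.9] spin -22.856307755791704 cur yaw_y -177.85630775579165 tcp [ 0.5603 -0.0287  0.329 ] t 2.75 F [ 1.02  0.43 -0.61] w 0.9994081016232121
```

View pics/w1.png

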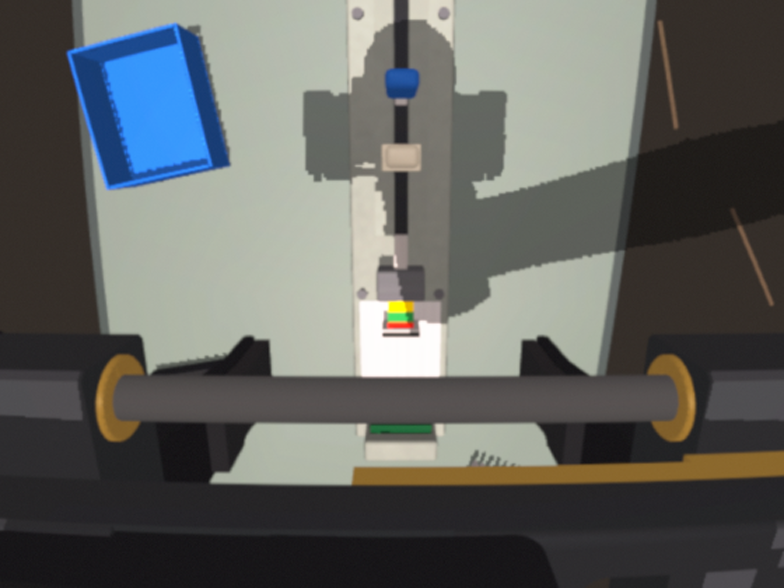

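```bash
python3 - <<'E'
from h import *
b=cv2.imread('pics/w1.png')
a=b[50:180,340:460]; d=b[280:470,340:460]
cv2.imwrite('pics/w1a.png',np.hstack([cv2.resize(a,(480,520),interpolation=cv2.INTER_CUBIC),]))
cv2.imwrite('pics/w1b.png',cv2.resize(d,(375,594),interpolation=cv2.INTER_CUBIC))
E
```

```text
(no output)
```

View pics/w1a.png

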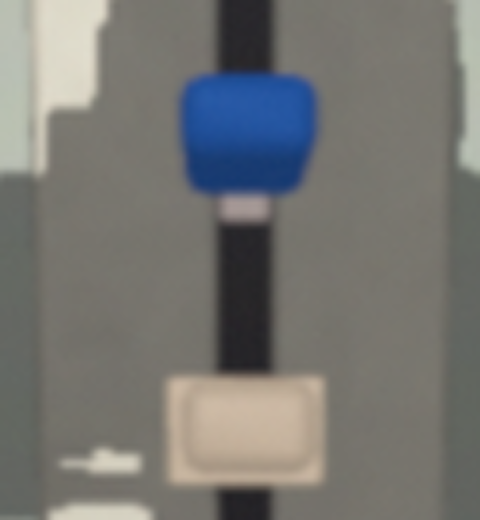

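View pics/w1b.png

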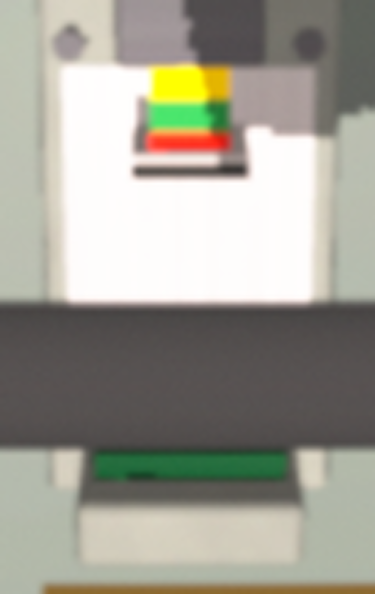

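```bash
cat > fit.py <<'E'
from h import *
from scipy.optimize import least_squares
w=dict(np.load('w1.npz')); ct=get_calibration('top')
A=lambda x,y:((x/4+340)/1.4,(y/4+50)/1.4); B=lambda x,y:((x/3.125+340)/1.4,(y/3.125+280)/1.4)
C=lambda x,y:(x/5+220,y/5+210)
ob=[('w',(0,-90,126),A(247.5,430)),('w',(0,-143,125),A(250,113)),('w',(35,170,70),B(80,503)),('w',(-35,170,70),B(298,503)),('w',(35,192,70),B(80,563)),('w',(-35,192,70),B(297,563)),
('t',(35,192,70),C(38,78)),('t',(35,170,70),C(70,80)),('t',(-35,170,70),C(70,192)),('t',(-35,192,70),C(38,195)),('t',(48,200,12),C(33,68)),('t',(-48,200,12),C(33,213)),('t',(0,-90,126),C(508,122))]
def f(p,full=False,cams='wt'):
    c,s=np.cos(p[2]),np.sin(p[2]); r=[]
    for k,m,o in ob:
        if k not in cams: continue
        m=np.array(m)/1e3; P=[p[0]+c*m[0]-s*m[1],p[1]+s*m[0]+c*m[1],m[2]]
        r.append(proj('x',P,w if k=='w' else ct)[0]-o)
    return np.array(r) if full else np.ravel(r)
if __name__=='__main__':
    for cams in('w','t','wt'):
        r=least_squares(f,[.55,-.01,.03],kwargs=dict(cams=cams),loss='soft_l1'); print(cams,r.x.round(4),np.degrees(r.x[2]).round(2)); print(f(r.x,True,cams).round(1).tolist())
E
python3 fit.py
```

```text
w [ 0.5551 -0.0118  0.0384] 2.2
[[0.2, -0.9], [-0.1, -0.5], [-1.5, 0.3], [1.3, 0.2], [-1.2, 1.0], [1.2, 0.9]]
t [ 0.555  -0.0109  0.0429] 2.46
[[-0.5, -0.1], [0.4, -0.6], [0.5, 0.4], [-0.4, -0.1], [-0.6, -0.5], [-0.5, 1.4], [1.9, 0.0]]
wt [ 0.555  -0.0116  0.0399] 2.29
[[0.2, -0.7], [-0.2, -0.3], [-1.2, 0.5], [1.6, 0.3], [-0.9, 1.1], [1.5, 0.9], [-0.2, -0.3], [0.7, -0.8], [0.8, 0.2], [-0.2, -0.3], [-0.3, -0.6], [-0.3, 1.2], [2.1, 0.1]]
```

```bash
python3 -m inch '[{"fingers":8.7,"delta_pos":[-15,0,3],"spin":-11},{"fingers":8.7,"delta_pos":[-15,0,3],"spin":-11},{"fingers":8.7,"delta_pos":[-15,0,3],"spin":-11},{"fingers":8.7,"delta_pos":[-25,0,5],"spin":-22},{"fingers":8.7,"delta_pos":[-25,0,5],"spin":-22},{"fingers":8.7,"delta_pos":[-25,0,5],"spin":-22},{"fingers":8.7,"delta_pos":[-25,0,5],"spin":-22},{"fingers":8.7,"delta_pos":[-25,0,5],"spin":-22}]'
python3 - <<'E'
from h import *
c=get_calibration('wrist');snap('wrist','w2'); np.savez('w2.npz',**{k:np.array(v) for k,v in c.items()})
rows_to((.54,.30,.25),205)
E
```

```text
time_s: 3.55
tcp_pos: [0.5514, 0.2184, 0.2801]
ee_rot: [[0.405, -0.914, 0.001], [-0.914, -0.405, -0.0], [0.0, -0.0, -1.0]]
wrist_force: [-0.0, 0.2, 0.6]
gripper_width: 1.001
delta [-7.95, -2.26, 3.04] spin -1.1262963184640284 cur yaw_y -156.12629631846406 tcp [0.5515 0.2181 0.2803] t 3.6 F [ 0.32 -0.17  0.41] w 0.9985355254736108
```

View pics/w2.png

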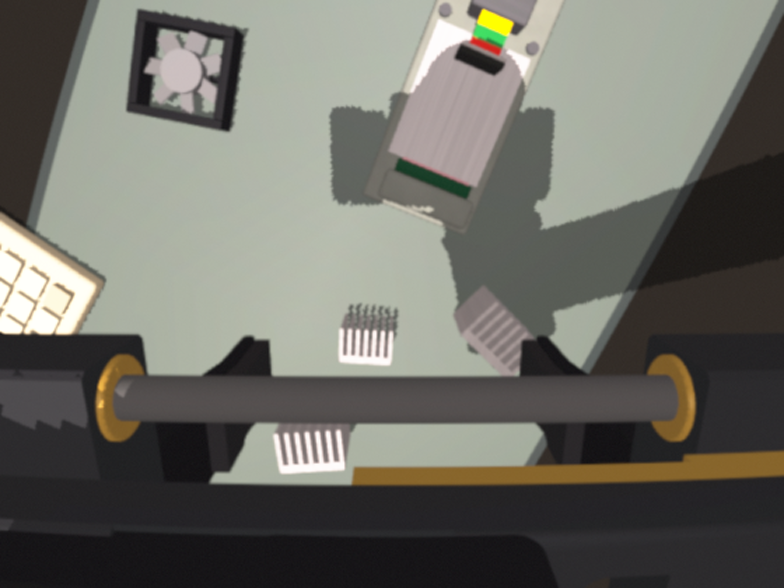

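```bash
python3 - <<'E'
from h import *
b=cv2.imread('pics/w2.png')
cv2.imwrite('pics/w2a.png',cv2.resize(b[290:380,310:420],None,fx=6,fy=6,interpolation=cv2.INTER_CUBIC))
E
```

```text
(no output)
```

View pics/w2a.png

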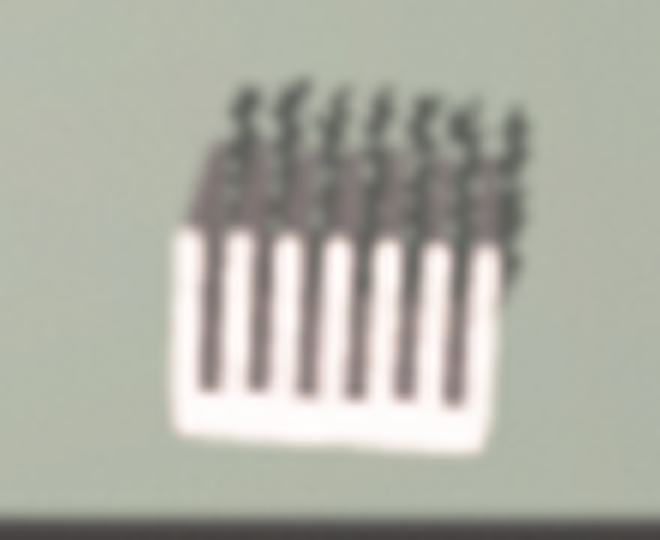

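Top-face corners: (175,228), (502,243), (487,455), (175,435) in the crop; 7 fins, flat base facing away from the clamp's trigger.

```bash
python3 - <<'E'
from h import *
w=dict(np.load('w2.npz'))
A=lambda x,y:((x/6+310)/1.4,(y/6+290)/1.4)
P=np.array([onz('w',A(*q),.045,w) for q in [(175,228),(502,243),(487,455),(175,435)]])
print(P.round(4)[:,:2],[np.linalg.norm(P[i]-P[(i+1)%4]).round(4) for i in range(4)])
d=P[0]-P[1]; e=P[3]-P[2]; print(np.degrees(np.arctan2(d[1],d[0])),np.degrees(np.arctan2(e[1],e[0])))
for d in (P[3]-P[0],P[2]-P[1]): print(np.degrees(np.arctan2(d[1],d[0])))
c=P.mean(0); print(c)
print('top est', [onz('top',(x/5.6+135,y/5.6+205),.045).round(4) for x,y in [(260,160),(285,235),(335,218),(308,140)]])
rows_to((c[0],c[1],.12),201)
E
```

```text
[[0.5676 0.2958]
 [0.5251 0.2794]
 [0.5142 0.3094]
 [0.5559 0.3246]] [np.float64(0.0457), np.float64(0.0319), np.float64(0.0445), np.float64(0.031)]
21.10438119083105 19.961513902668692
112.14680883572358
109.97071617601615
[0.54069809 0.30229839 0.045     ]
top est [array([0.5551, 0.3225, 0.045 ]), array([0.5148, 0.3068, 0.045 ]), array([0.5249, 0.2802, 0.045 ]), array([0.5668, 0.2969, 0.045 ])]
delta [-8.14, -2.4, 16.04] spin 2.8737036815359716 cur yaw_y -156.12629631846406 tcp [0.5515 0.2181 0.2803] t 3.6 F [ 0.32 -0.17  0.41] w 0.9985355254736108
```

```bash
python3 -m inch '[{"fingers":6.6,"delta_pos":[-4,-1.2,8],"spin":3.1},{"fingers":6.6,"delta_pos":[-8.1,-2.4,13],"spin":3.1},{"fingers":6.6,"delta_pos":[-8.1,-2.4,17],"spin":3.1},{"fingers":6.6,"delta_pos":[-8.1,-2.4,19],"spin":3.1},{"fingers":6.6,"delta_pos":[-8.1,-2.4,20],"spin":3.1},{"fingers":6.6,"delta_pos":[-8.1,-2.4,20],"spin":3.1}]'
python3 - <<'E'
from h import *
snap('wrist','w3');rows_to((.5407,.302,.008),200.8)
snap('side','s3')
E
```

```text
time_s: 4.2
tcp_pos: [0.5389, 0.301, 0.0763]
ee_rot: [[0.355, -0.935, -0.006], [-0.935, -0.355, -0.005], [0.002, 0.007, -1.0]]
wrist_force: [-0.8, -0.3, 0.0]
gripper_width: 0.761
delta [-0.0, -0.03, 7.11] spin 0.016824370791937326 cur yaw_y -159.183175629208 tcp [0.5405 0.302  0.0791] t 4.25 F [0.95 0.73 0.41] w 0.7598109813718696
```

View pics/w3.png

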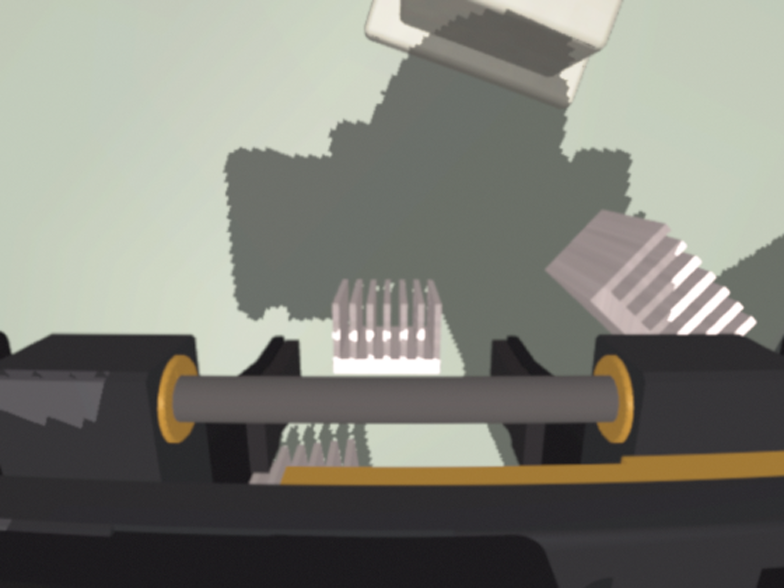

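```bash
python3 -m inch '[{"fingers":6.6,"delta_pos":[0,0,3],"spin":0},{"fingers":6.6,"delta_pos":[0,0,5.5],"spin":0},{"fingers":6.6,"delta_pos":[0,0,6.7],"spin":0},{"fingers":6.6,"delta_pos":[0,0,6.7],"spin":0},{"fingers":3,"delta_pos":[0,0,6.7],"spin":0},{"fingers":3,"delta_pos":[0,0,6.7],"spin":0},{"fingers":3,"delta_pos":[0,0,6.7],"spin":0},{"fingers":3,"delta_pos":[0,0,6.7],"spin":0},{"fingers":3,"delta_pos":[0,0,6.7],"spin":0}]'
python3 - <<'E'
from h import *
snap('side','s4')
rows_to((.54,.30,.12))
E
```

```text
time_s: 5.2
tcp_pos: [0.5408, 0.3042, 0.0137]
ee_rot: [[0.357, -0.934, 0.002], [-0.934, -0.357, 0.001], [-0.0, -0.002, -1.0]]
wrist_force: [0.3, 0.1, 4.8]
gripper_width: 0.506
delta [0.36, 0.2, -10.63] spin None cur yaw_y -159.07302403043153 tcp [0.5408 0.3042 0.0137] t 5.25 F [-0.47 -0.21  5.43] w 0.5048255445340298
```

View pics/s4.png

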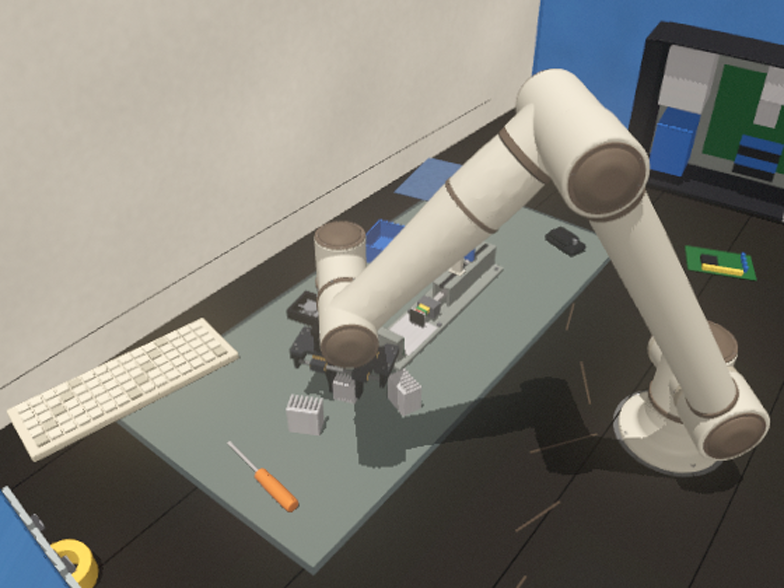

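```bash
python3 -m inch '[{"fingers":3,"delta_pos":[0,0,-4],"spin":0},{"fingers":3,"delta_pos":[0,0,-8],"spin":0},{"fingers":3,"delta_pos":[0,0,-12],"spin":0},{"fingers":3,"delta_pos":[0,0,-12],"spin":0},{"fingers":3,"delta_pos":[0,0,-12],"spin":0}]'
python3 - <<'E'
from h import *
a=np.radians(2.25);snap('wrist','w5')
rows_to((.555-np.sin(a)*.135,-.0115+np.cos(a)*.135+.002,.027),182.25)
E
```

```text
time_s: 5.75
tcp_pos: [0.5399, 0.3037, 0.133]
ee_rot: [[0.356, -0.934, 0.0], [-0.934, -0.356, 0.001], [-0.001, -0.001, -1.0]]
wrist_force: [-0.6, -0.1, -2.7]
gripper_width: 0.506
delta [16.98, 5.32, 10.45] spin 18.617494827265546 cur yaw_y -159.1325051727345 tcp [0.5391 0.3031 0.1314] t 5.8 F [-0.6  -0.41 -2.14] w 0.5045901328814603
```

View pics/w5.png

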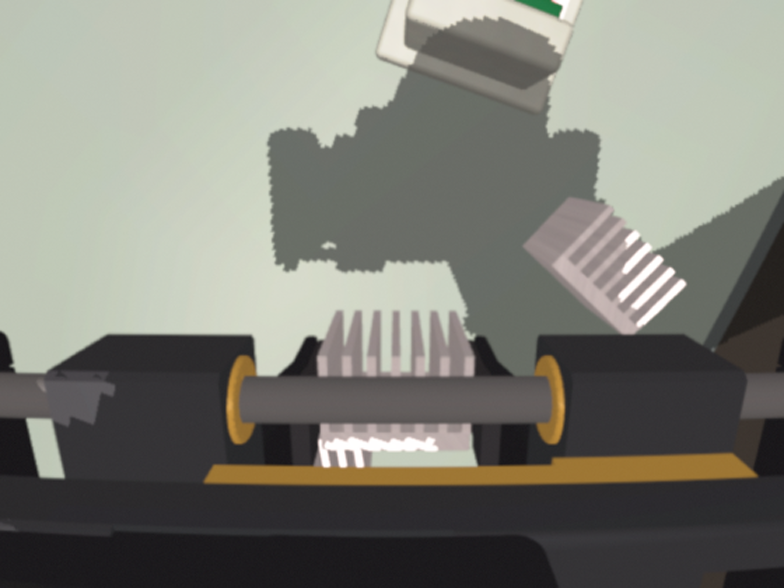

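```bash
python3 -m inch '[{"fingers":3,"delta_pos":[4,1.3,0],"spin":6},{"fingers":3,"delta_pos":[8,2.5,0],"spin":12},{"fingers":3,"delta_pos":[12,3.8,0],"spin":18.6},{"fingers":3,"delta_pos":[15,4.7,0],"spin":18.6},{"fingers":3,"delta_pos":[17,5.3,0],"spin":18.6},{"fingers":3,"delta_pos":[17,5.3,0],"spin":18.6},{"fingers":3,"delta_pos":[17,5.3,3],"spin":18.6},{"fingers":3,"delta_pos":[17,5.3,6],"spin":18.6},{"fingers":3,"delta_pos":[17,5.3,8],"spin":18.6},{"fingers":3,"delta_pos":[17,5.3,8],"spin":18.6},{"fingers":3,"delta_pos":[17,5.3,8],"spin":18.6}]'
python3 - <<'E'
from h import *
a=np.radians(2.25);c=get_calibration('wrist');snap('wrist','w6');snap('side','s6'); np.savez('w6.npz',**{k:np.array(v) for k,v in c.items()})
b=cv2.imread('pics/s6.png')
cv2.imwrite('pics/s6a.png',cv2.resize(b[250:400,330:520],None,fx=4,fy=4,interpolation=cv2.INTER_CUBIC))
rows_to((.555-np.sin(a)*.135,-.0115+np.cos(a)*.135+.002,.027),182.25)
E
```

```text
time_s: 6.9
tcp_pos: [0.5511, 0.1262, 0.0518]
ee_rot: [[0.041, -0.999, -0.002], [-0.999, -0.041, -0.001], [0.001, 0.002, -1.0]]
wrist_force: [0.4, -0.0, -0.0]
gripper_width: 0.503
delta [0.11, 0.25, 2.64] spin 0.09558545629545279 cur yaw_y -177.65441454370452 tcp [0.5521 0.1266 0.0534] t 7.0 F [ 0.21 -0.37 -1.02] w 0.5039481210969463
```

View pics/w6.png

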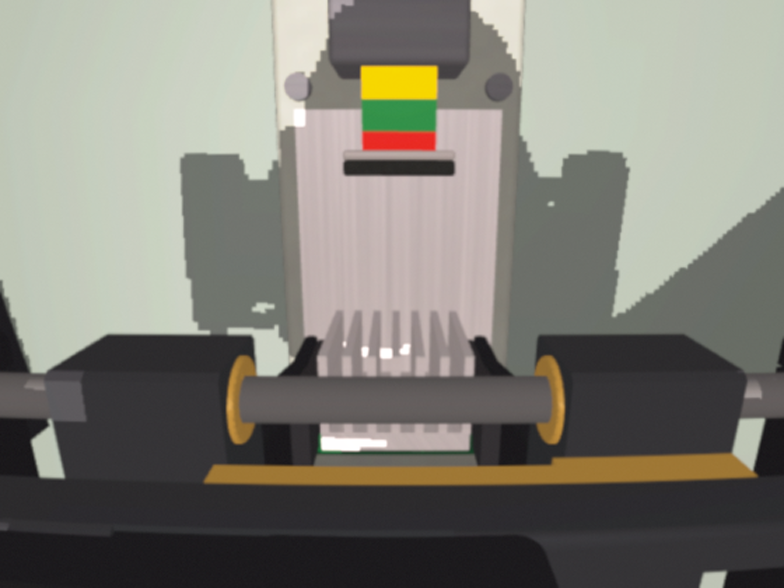

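View pics/s6a.png

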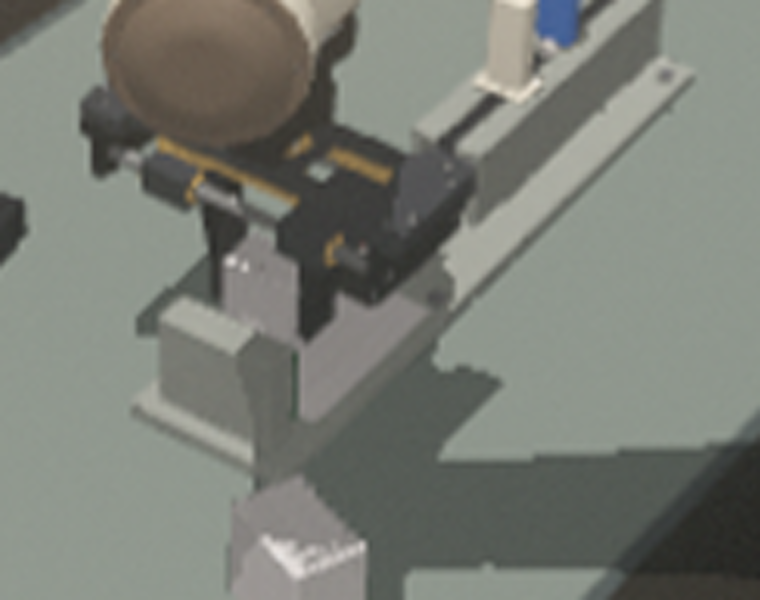

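```bash
python3 -m inch '[{"fingers":3,"delta_pos":[0.1,0.15,1],"spin":0},{"fingers":3,"delta_pos":[0.1,0.15,2],"spin":0},{"fingers":3,"delta_pos":[0.1,0.15,2.6],"spin":0},{"fingers":3,"delta_pos":[0.1,0.15,2.7],"spin":0},{"fingers":3,"delta_pos":[0.1,0.15,2.7],"spin":0},{"fingers":3,"delta_pos":[0.1,0.15,2.7],"spin":0}]'
python3 - <<'E'
from h import *
snap('wrist','w7');rows_to((.5497,.1254,.027),182.25)
E
```

```text
time_s: 7.6
tcp_pos: [0.5493, 0.1245, 0.0255]
ee_rot: [[0.04, -0.999, -0.001], [-0.999, -0.04, -0.001], [0.001, 0.001, -1.0]]
wrist_force: [-2.1, -0.0, 2.0]
gripper_width: 0.502
delta [-0.09, -0.04, -0.15] spin 0.04218052895953406 cur yaw_y -177.7078194710405 tcp [0.5493 0.1245 0.0255] t 7.65 F [-1.95 -0.61  3.  ] w 0.5051781214090534
```

View pics/w7.png

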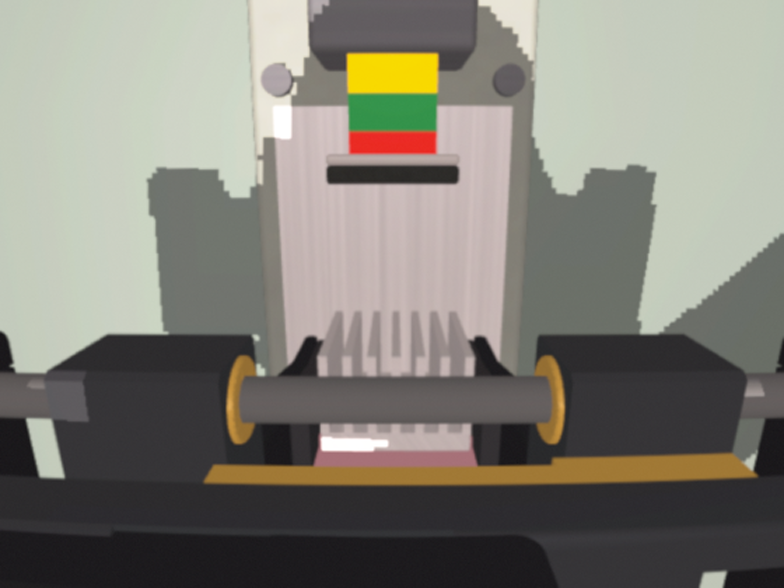

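```bash
python3 -m inch '[{"fingers":5.2,"delta_pos":[0,0,0],"spin":0},{"fingers":5.8,"delta_pos":[0,0,0],"spin":0},{"fingers":6.5,"delta_pos":[0,0,0],"spin":0},{"fingers":6.5,"delta_pos":[0,0,0],"spin":0},{"fingers":6.5,"delta_pos":[0,0,0],"spin":0},{"fingers":6.5,"delta_pos":[0,0,-3],"spin":0},{"fingers":6.5,"delta_pos":[0,0,-7],"spin":0},{"fingers":6.5,"delta_pos":[0,0,-12],"spin":0},{"fingers":6.5,"delta_pos":[0,0,-17],"spin":0},{"fingers":6.5,"delta_pos":[5,0,-19],"spin":0},{"fingers":6.5,"delta_pos":[9,0,-19],"spin":0},{"fingers":6.5,"delta_pos":[9,0,-19],"spin":0},{"fingers":6.5,"delta_pos":[9,0,-19],"spin":0}]'
python3 - <<'E'
from h import *
c=get_calibration('wrist');snap('wrist','w8');np.savez('w8.npz',**{k:np.array(v) for k,v in c.items()})
a=np.radians(2.25)
rows_to((.555+np.sin(a)*.143,-.0115-np.cos(a)*.143,.15),182.25)
E
```

```text
time_s: 8.95
tcp_pos: [0.5533, 0.0341, 0.2156]
ee_rot: [[0.038, -0.999, 0.0], [-0.999, -0.038, 0.0], [-0.0, -0.0, -1.0]]
wrist_force: [0.5, 0.3, -0.3]
gripper_width: 0.748
delta [18.94, 0.02, 6.53] spin 0.013979319238160315 cur yaw_y -177.73602068076187 tcp [0.5534 0.0348 0.2153] t 9.0 F [ 0.13  1.01 -0.11] w 0.747085949761548
```

View pics/w8.png

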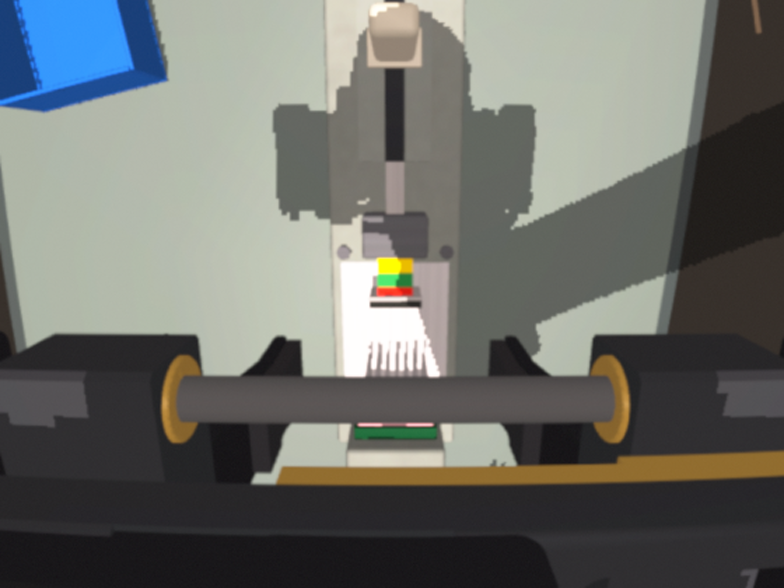

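```bash
python3 - <<'E'
from h import *
w=dict(np.load('w8.npz')); a=np.radians(2.25)
def cl(p): d=p[:2]-[.555,-.0115]; return np.round([d[0]*np.cos(a)+d[1]*np.sin(a),-d[0]*np.sin(a)+d[1]*np.cos(a)],4)
for n,q,z in [('padtop front',(395,303),.05),('pad back',(395,294),.05),('jaw front',(395,258),.046),('finL',(374,343),.057),('finR',(424,343),.057),('post',(394,22),.126)]:
    print(n,cl(onz('w',np.array(q)/1.4,z,w)))
E
```

```text
padtop front [0.0001 0.0685]
pad back [0.     0.0622]
jaw front [-0.      0.0382]
finL [0.0144 0.0948]
finR [-0.0196  0.0949]
post [ 0.0002 -0.0885]
```

```bash
python3 -m inch '[{"fingers":6.5,"delta_pos":[5,0,0],"spin":0},{"fingers":6.5,"delta_pos":[10,0,0],"spin":0},{"fingers":6.5,"delta_pos":[14,0,0],"spin":0},{"fingers":6.5,"delta_pos":[17,0,0],"spin":0},{"fingers":6.5,"delta_pos":[18.9,0,0],"spin":0},{"fingers":6.5,"delta_pos":[18.9,0,2.5],"spin":0},{"fingers":6.5,"delta_pos":[18.9,0,5],"spin":0},{"fingers":6.5,"delta_pos":[18.9,0,6.5],"spin":0},{"fingers":6.5,"delta_pos":[18.9,0,6.5],"spin":0}]'
python3 - <<'E'
from h import *
c=get_calibration('wrist');snap('wrist','w9');np.savez('w9.npz',**{k:np.array(v) for k,v in c.items()})
snap('side','s9')
a=np.radians(2.25)
rows_to((.555+np.sin(a)*.143,-.0115-np.cos(a)*.143,.08),182.25)
E
```

```text
time_s: 9.9
tcp_pos: [0.5596, -0.1527, 0.1474]
ee_rot: [[0.041, -0.999, -0.007], [-0.999, -0.041, 0.001], [-0.001, 0.006, -1.0]]
wrist_force: [-0.2, 0.1, 0.5]
gripper_width: 0.744
delta [0.11, 0.11, 7.05] spin 0.14792899409690108 cur yaw_y -177.60207100590304 tcp [ 0.5617 -0.1532  0.1505] t 10.0 F [-0.44 -0.35  0.49] w 0.7482064865048913
```

View pics/w9.png

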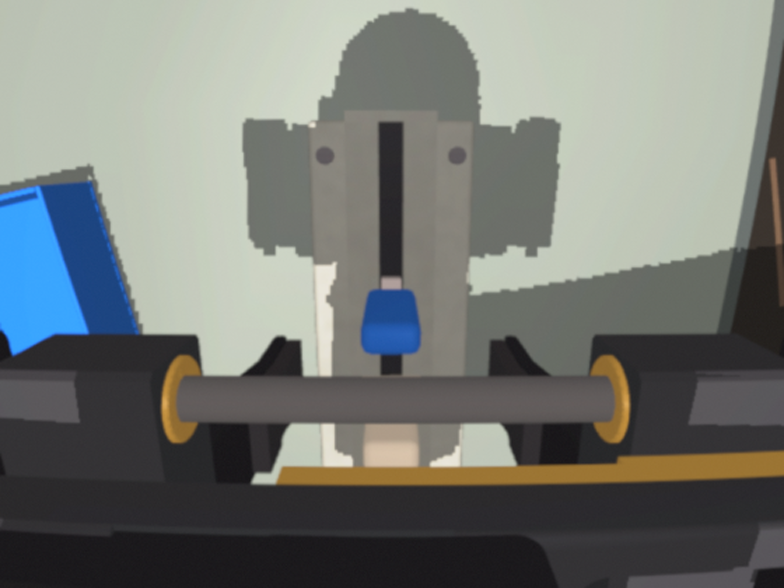

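View pics/s9.png

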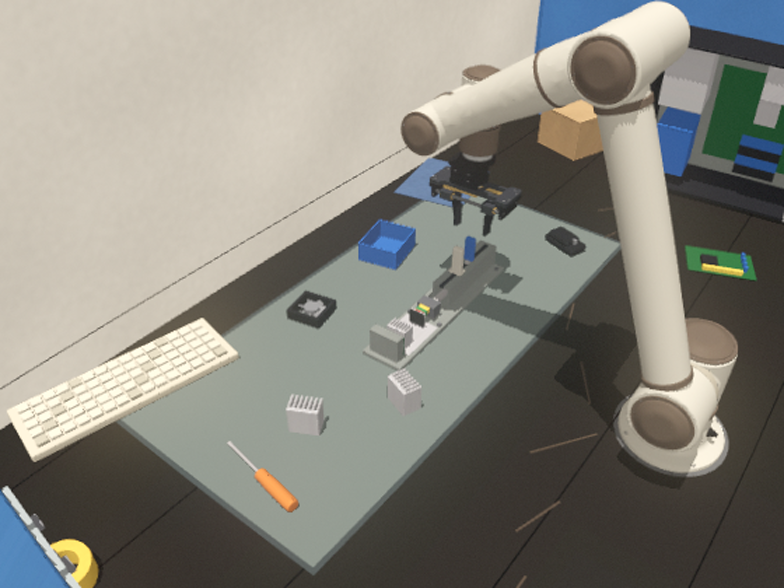

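```bash
python3 -m inch '[{"fingers":6.5,"delta_pos":[0.1,0.1,3],"spin":0},{"fingers":6.5,"delta_pos":[0.1,0.1,5],"spin":0},{"fingers":6.5,"delta_pos":[0.1,0.1,6.5],"spin":0},{"fingers":6.5,"delta_pos":[0.1,0.1,6.5],"spin":0},{"fingers":1,"delta_pos":[0.1,0.1,6.5],"spin":0},{"fingers":1,"delta_pos":[0.1,0.1,6.5],"spin":0},{"fingers":1,"delta_pos":[0.1,0.1,6.5],"spin":0},{"fingers":1,"delta_pos":[0.1,0.1,6.5],"spin":0},{"fingers":1,"delta_pos":[0.1,0.1,6.5],"spin":0},{"fingers":1,"delta_pos":[0.1,0.1,6.5],"spin":0}]'
python3 - <<'E'
from h import *
snap('side','s10');snap('wrist','w10')
b=cv2.imread('pics/s10.png')
cv2.imwrite('pics/s10a.png',cv2.resize(b[180:380,350:530],None,fx=4,fy=3,interpolation=cv2.INTER_CUBIC))
rows_to((.56,-.155,.08),182.25)
E
```

```text
time_s: 11.0
tcp_pos: [0.5609, -0.155, 0.0859]
ee_rot: [[0.04, -0.999, 0.002], [-0.999, -0.04, -0.0], [0.0, -0.002, -1.0]]
wrist_force: [7.5, 0.0, -4.8]
gripper_width: 0.289
delta [-0.0, 0.15, 0.59] spin 0.06647880164700837 cur yaw_y -177.68352119835293 tcp [ 0.5615 -0.155   0.0859] t 11.1 F [ 3.33  0.25 -0.58] w 0.27032012053604143
```

View pics/s10a.png

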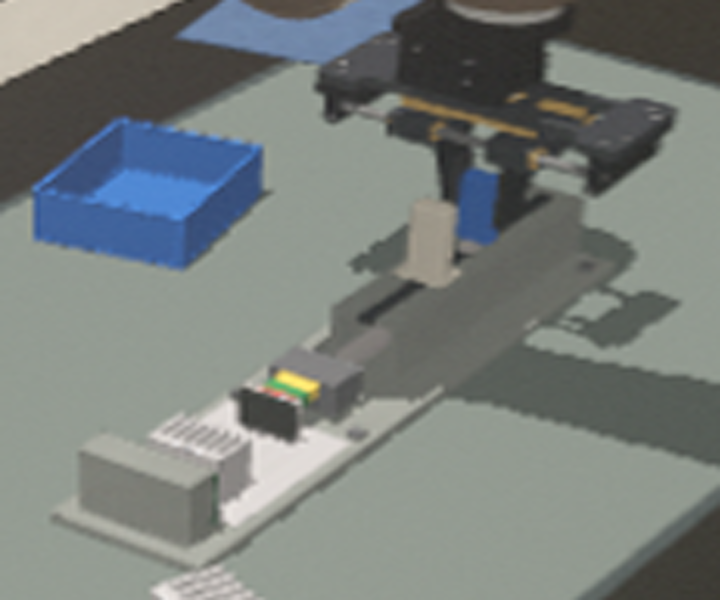

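View pics/w10.png

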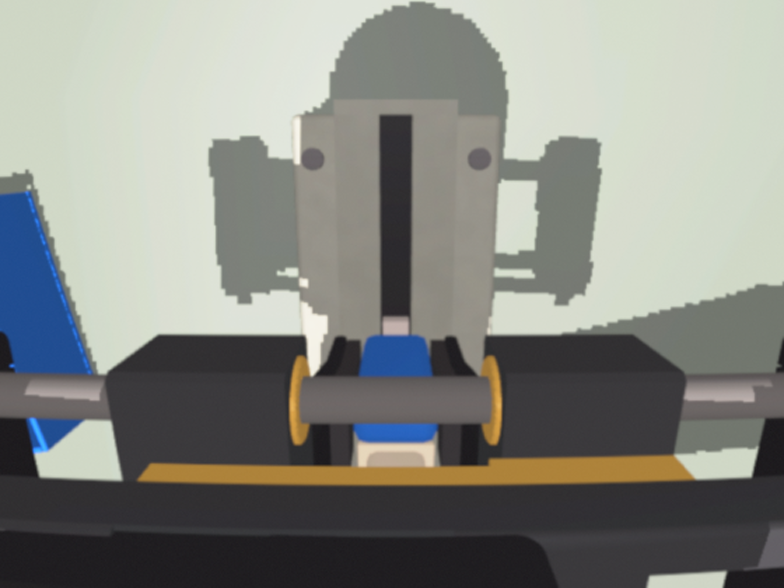

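```bash
python3 -m inch '[{"fingers":1,"delta_pos":[-0.5,0,0],"spin":0},{"fingers":1,"delta_pos":[-1,0,0],"spin":0},{"fingers":1,"delta_pos":[-1.5,0,0],"spin":0},{"fingers":1,"delta_pos":[-2,0,0],"spin":0},{"fingers":1,"delta_pos":[-2.1,0,0],"spin":0},{"fingers":1,"delta_pos":[-2.1,0,0],"spin":0}]'
python3 - <<'E'
from h import *
snap('side','s11')
b=cv2.imread('pics/s11.png')
cv2.imwrite('pics/s11a.png',cv2.resize(b[180:380,350:530],None,fx=4,fy=3,interpolation=cv2.INTER_CUBIC))
rows_to((.561,-.155,.0859),182.25)
E
```

```text
time_s: 11.7
tcp_pos: [0.5606, -0.1357, 0.0859]
ee_rot: [[0.04, -0.999, 0.003], [-0.999, -0.04, -0.003], [0.003, -0.003, -1.0]]
wrist_force: [4.8, -7.7, -3.0]
gripper_width: 0.274
delta [1.93, 0.04, 0.01] spin 0.06535922188641052 cur yaw_y -177.68464077811365 tcp [ 0.5607 -0.1357  0.0859] t 11.75 F [ 4.45 -8.91 -2.4 ] w 0.2730557714315863
```

View pics/s11a.png

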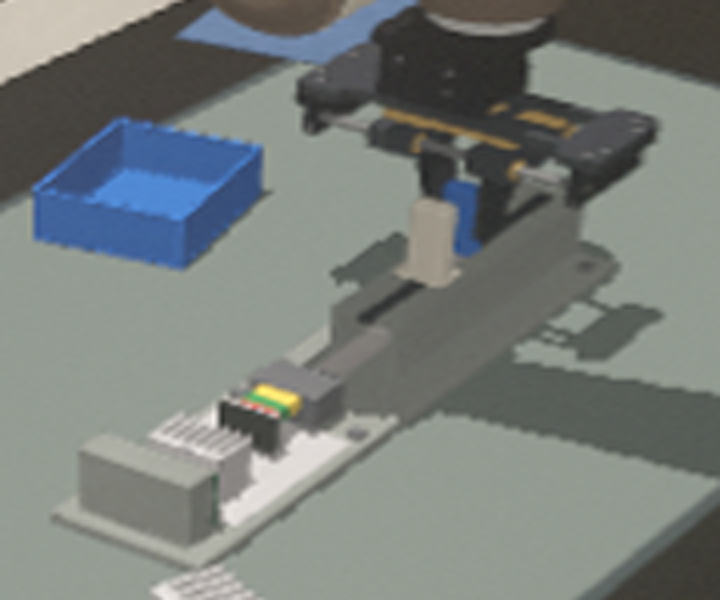

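```bash
python3 -m inch '[{"fingers":1,"delta_pos":[0.7,0,0],"spin":0},{"fingers":1,"delta_pos":[1.4,0,0],"spin":0},{"fingers":1,"delta_pos":[2.1,0,0],"spin":0},{"fingers":1,"delta_pos":[2.1,0,0],"spin":0},{"fingers":1,"delta_pos":[1.6,0,0],"spin":0},{"fingers":1,"delta_pos":[1.1,0,0],"spin":0},{"fingers":1,"delta_pos":[0.5,0,0],"spin":0},{"fingers":1,"delta_pos":[0,0,0],"spin":0},{"fingers":1,"delta_pos":[0,0,0],"spin":0}]'
python3 - <<'E'
from h import *
snap('side','s12')
b=cv2.imread('pics/s12.png')
cv2.imwrite('pics/s12a.png',cv2.resize(b[180:380,350:530],None,fx=4,fy=3,interpolation=cv2.INTER_CUBIC))
rows_to((.561,-.155,.0859),182.25)
E
```

```text
time_s: 12.65
tcp_pos: [0.5606, -0.1352, 0.0859]
ee_rot: [[0.04, -0.999, 0.003], [-0.999, -0.04, -0.001], [0.002, -0.003, -1.0]]
wrist_force: [6.4, -3.9, -2.3]
gripper_width: 0.274
delta [1.99, 0.04, 0.0] spin 0.061332526896876516 cur yaw_y -177.68866747310307 tcp [ 0.5606 -0.1351  0.0859] t 12.7 F [ 6.28 -4.14 -2.98] w 0.2719240396388447
```

View pics/s12a.png

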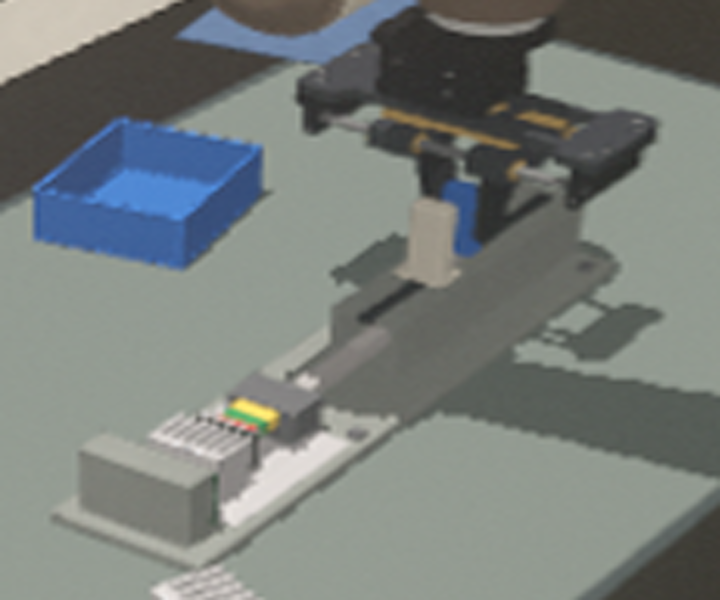

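```bash
cat >> h.py <<'E'
a=np.radians(2.25)
def cl(p): d=p[:2]-[.555,-.0115]; return np.round([d[0]*np.cos(a)+d[1]*np.sin(a),-d[0]*np.sin(a)+d[1]*np.cos(a)],4)
def wd(m): m=np.array(m)/1e3; return np.array([.555+m[0]*np.cos(a)-m[1]*np.sin(a),-.0115+m[0]*np.sin(a)+m[1]*np.cos(a),m[2]])
E
python3 - <<'E'
from h import *
S=lambda q:((q[0]/4+350)/1.4,(q[1]/3+180)/1.4)
for n,q,z in [('jaw10',(362,375),.049),('jaw11',(343,388),.049),('jaw12',(320,403),.049),('anvil',(217,475),.07),('sink base cor',(218,468),.057),('sink fin cor',(252,440),.057),('pad10',(298,405),.05),('pad11',(280,418),.05),('pad12',(256,435),.05)]:
    print(n,cl(onz('side',S(q),z)))
for n,m in [('anvil -x far',(-35,192,70)),('anvil -x near',(-35,170,70)),('nest',(-30,158,56)),('sink fin if y0=135',(-22,120,57)),('seated',(-22,128,57)),('jawfront bar40',(-22,37+40,49))]:
    p=proj('side',wd(m))[0]*1.4-[350,180]; print(n,(p*[4,3]).round())
E
```

```text
jaw10 [-0.0257  0.0214]
jaw11 [-0.0255  0.0399]
jaw12 [-0.0248  0.0612]
anvil [-0.0382  0.1763]
sink base cor [-0.0263  0.1577]
sink fin cor [-0.0237  0.1235]
pad10 [-0.0173  0.0709]
pad11 [-0.0176  0.0883]
pad12 [-0.0178  0.1109]
anvil -x far [193. 486.]
anvil -x near [219. 468.]
nest [224. 472.]
sink fin if y0=135 [253. 436.]
seated [244. 442.]
jawfront bar40 [299. 413.]
```

```bash
python3 -m inch '[{"fingers":1,"delta_pos":[0.7,0,0],"spin":0},{"fingers":1,"delta_pos":[1.4,0,0],"spin":0},{"fingers":1,"delta_pos":[2.1,0,0],"spin":0},{"fingers":1,"delta_pos":[2.1,0,0],"spin":0},{"fingers":1,"delta_pos":[1.7,0,0],"spin":0},{"fingers":1,"delta_pos":[1.3,0,0],"spin":0},{"fingers":1,"delta_pos":[1,0,0],"spin":0},{"fingers":1,"delta_pos":[0.7,0,0],"spin":0},{"fingers":1,"delta_pos":[0.4,0,0],"spin":0},{"fingers":1,"delta_pos":[0.1,0,0],"spin":0},{"fingers":1,"delta_pos":[0,0,0],"spin":0},{"fingers":1,"delta_pos":[0,0,0],"spin":0}]'
python3 - <<'E'
from h import *
snap('side','s13')
b=cv2.imread('pics/s13.png')
cv2.imwrite('pics/s13a.png',cv2.resize(b[260:380,350:480],None,fx=6,fy=5,interpolation=cv2.INTER_CUBIC))
rows_to((.561,-.155,.0859),182.25)
E
```

```text
time_s: 13.9
tcp_pos: [0.5607, -0.1363, 0.0859]
ee_rot: [[0.04, -0.999, 0.003], [-0.999, -0.04, -0.003], [0.003, -0.003, -1.0]]
wrist_force: [6.0, -9.4, -3.5]
gripper_width: 0.269
delta [1.87, 0.04, 0.01] spin 0.05607660593466335 cur yaw_y -177.69392339406534 tcp [ 0.5606 -0.1363  0.0859] t 13.95 F [ 6.72 -9.3  -3.71] w 0.2736011834763046
```

View pics/s13a.png

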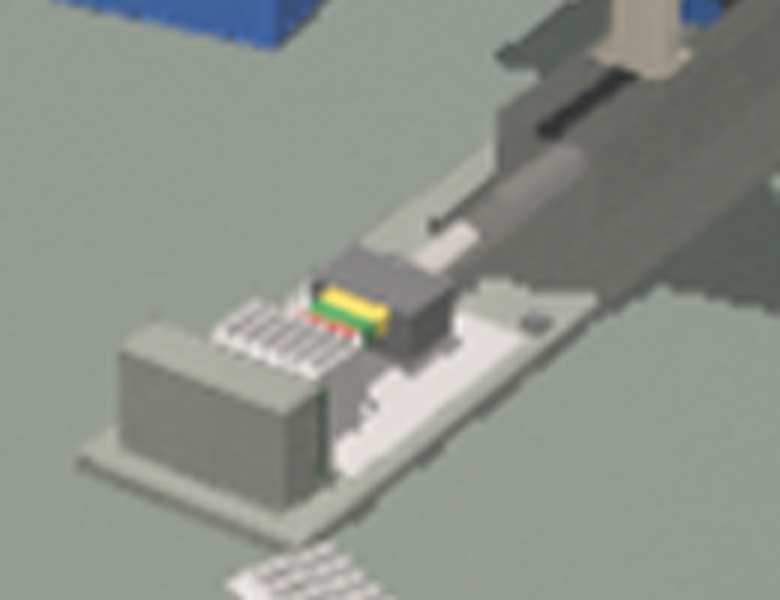

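```bash
python3 -m inch '[{"fingers":1,"delta_pos":[0.7,0,0],"spin":0},{"fingers":1,"delta_pos":[1.4,0,0],"spin":0},{"fingers":1,"delta_pos":[2.1,0,0],"spin":0},{"fingers":1,"delta_pos":[2.1,0,0],"spin":0},{"fingers":1,"delta_pos":[2.1,0,0],"spin":0}]'
python3 - <<'E'
from h import *
snap('side','s14')
b=cv2.imread('pics/s14.png')
cv2.imwrite('pics/s14a.png',cv2.resize(b[260:380,350:480],None,fx=6,fy=5,interpolation=cv2.INTER_CUBIC))
rows_to((.561,-.155,.0859),182.25)
E
python3 -m inch '[{"fingers":1,"delta_pos":[-0.4,0,0],"spin":0},{"fingers":1,"delta_pos":[-0.7,0,0],"spin":0},{"fingers":1,"delta_pos":[-1,0,0],"spin":0},{"fingers":1,"delta_pos":[-1.2,0,0],"spin":0},{"fingers":1,"delta_pos":[-1.2,0,0],"spin":0}]'
python3 - <<'E'
from h import *
snap('side','s15')
b=cv2.imread('pics/s15.png')
cv2.imwrite('pics/s15a.png',cv2.resize(b[260:380,350:480],None,fx=6,fy=5,interpolation=cv2.INTER_CUBIC))
rows_to((.561,-.155,.0859),182.25)
E
```

```text
time_s: 14.45
tcp_pos: [0.5614, -0.155, 0.0859]
ee_rot: [[0.04, -0.999, 0.003], [-0.999, -0.04, 0.0], [-0.0, -0.003, -1.0]]
wrist_force: [5.0, 0.4, -2.3]
gripper_width: 0.277
delta [0.0, 0.04, -0.0] spin 0.0579622113015148 cur yaw_y -177.69203778869849 tcp [ 0.5614 -0.155   0.0859] t 14.5 F [ 5.45  0.28 -1.47] w 0.2786092663244771
time_s: 15.0
tcp_pos: [0.5611, -0.1457, 0.0859]
ee_rot: [[0.04, -0.999, 0.003], [-0.999, -0.04, -0.003], [0.003, -0.003, -1.0]]
wrist_force: [6.3, -11.8, -4.2]
gripper_width: 0.27
delta [0.93, 0.04, 0.0] spin 0.05288587644668041 cur yaw_y -177.69711412355335 tcp [ 0.561  -0.1457  0.0859] t 15.05 F [  6.8  -11.85  -4.08] w 0.2720719052407257
```

View pics/s14a.png

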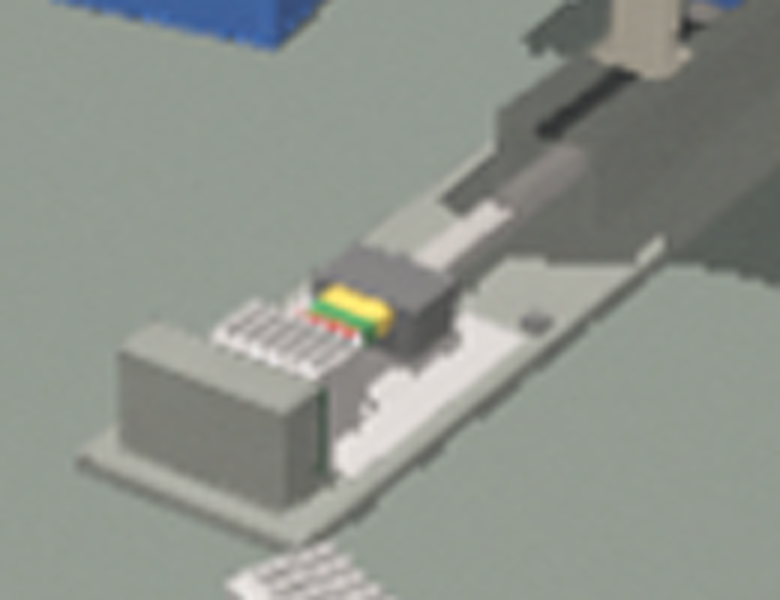

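View pics/s15a.png

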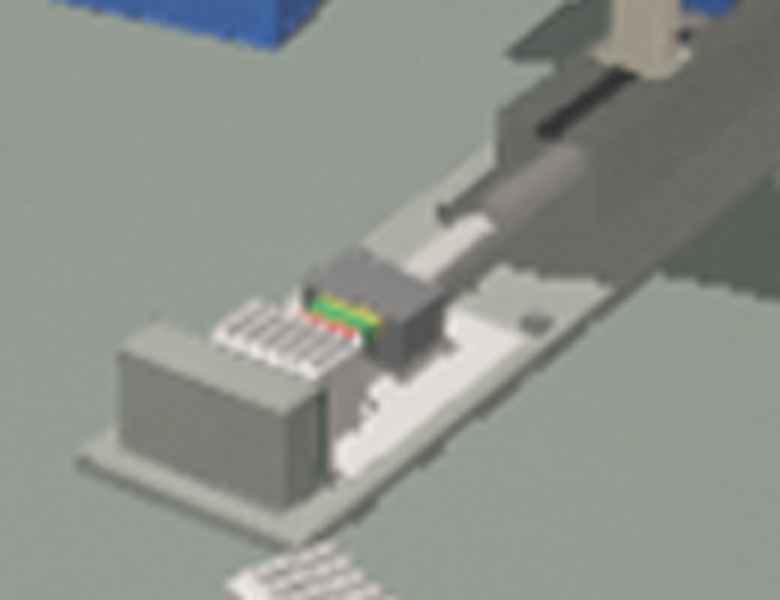

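```bash
python3 -m inch '[{"fingers":1,"delta_pos":[-0.2,0,0],"spin":0},{"fingers":1,"delta_pos":[-0.4,0,0],"spin":0},{"fingers":1,"delta_pos":[-0.6,0,0],"spin":0},{"fingers":1,"delta_pos":[-0.7,0,0],"spin":0},{"fingers":1,"delta_pos":[-0.7,0,0],"spin":0},{"fingers":1,"delta_pos":[-0.7,0,0],"spin":0}]'
python3 - <<'E'
from h import *
snap('side','s16')
b=cv2.imread('pics/s16.png')
cv2.imwrite('pics/s16a.png',cv2.resize(b[260:380,350:480],None,fx=6,fy=5,interpolation=cv2.INTER_CUBIC))
snap('top','t16');b=cv2.imread('pics/t16.png')
cv2.imwrite('pics/t16a.png',cv2.resize(b[290:380,300:430],None,fx=6,fy=6,interpolation=cv2.INTER_CUBIC))
rows_to((.561,-.155,.0859),182.25)
E
```

```text
time_s: 15.65
tcp_pos: [0.5608, -0.1398, 0.086]
ee_rot: [[0.04, -0.999, 0.003], [-0.999, -0.04, -0.004], [0.005, -0.003, -1.0]]
wrist_force: [7.3, -16.6, -4.7]
gripper_width: 0.272
delta [1.52, 0.04, 0.01] spin 0.043216483782998694 cur yaw_y -177.70678351621703 tcp [ 0.5608 -0.1398  0.086 ] t 15.75 F [  7.79 -14.96  -4.67] w 0.27499159397694284
```

View pics/s16a.png

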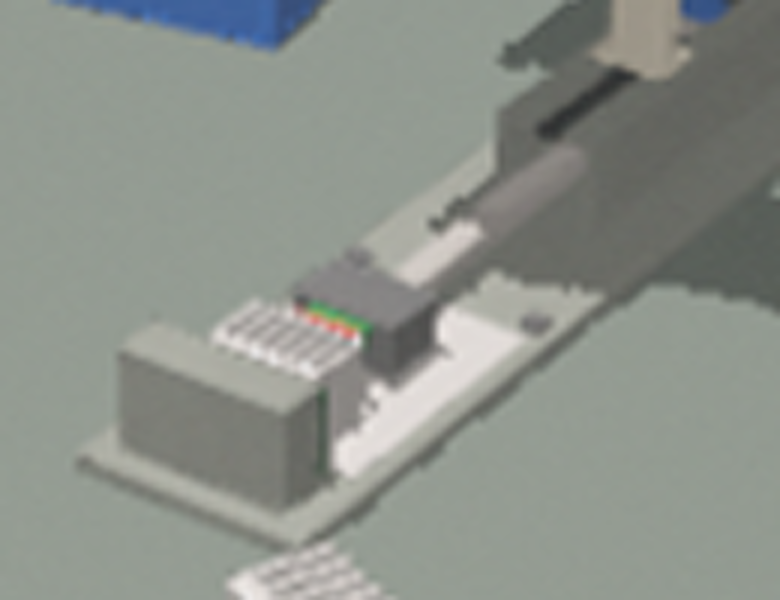

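View pics/t16a.png

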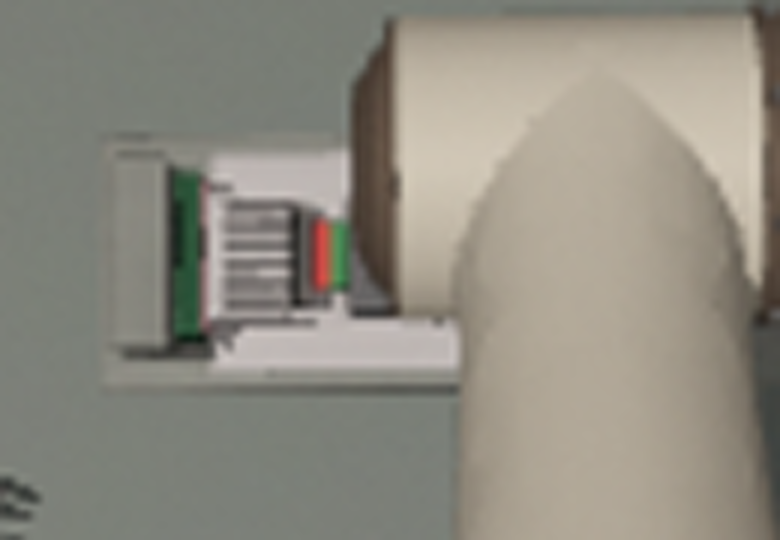

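```bash
python3 -m inch '[{"fingers":1,"delta_pos":[0,0,0],"spin":0},{"fingers":1,"delta_pos":[0,0,0],"spin":0},{"fingers":1,"delta_pos":[0,0,0],"spin":0},{"fingers":1,"delta_pos":[0,0,0],"spin":0},{"fingers":1,"delta_pos":[0,0,0],"spin":0}]'
python3 - <<'E'
from h import *
snap('side','s17');b=cv2.imread('pics/s17.png')
cv2.imwrite('pics/s17a.png',cv2.resize(b[260:380,350:480],None,fx=6,fy=5,interpolation=cv2.INTER_CUBIC))
E
```

```text
time_s: 16.25
tcp_pos: [0.5608, -0.1398, 0.0859]
ee_rot: [[0.04, -0.999, 0.003], [-0.999, -0.04, -0.004], [0.004, -0.003, -1.0]]
wrist_force: [6.9, -15.7, -4.9]
gripper_width: 0.272
```

View pics/s17.png

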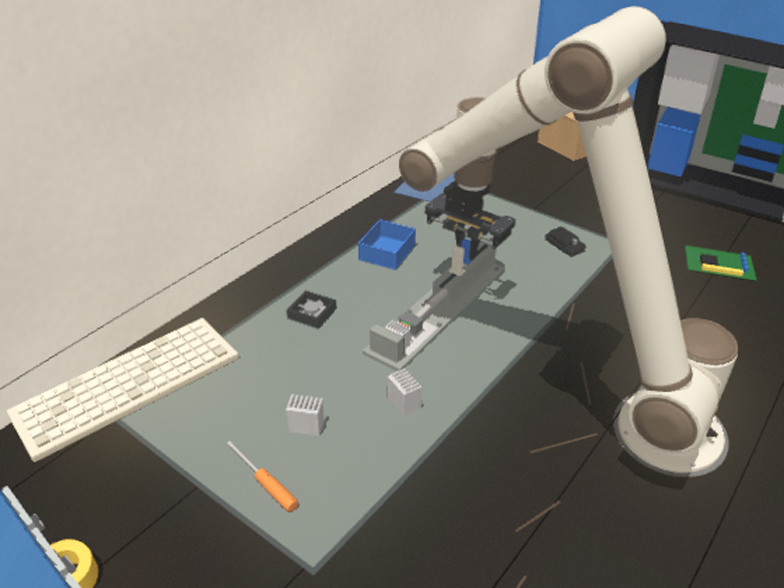

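View pics/s17a.png

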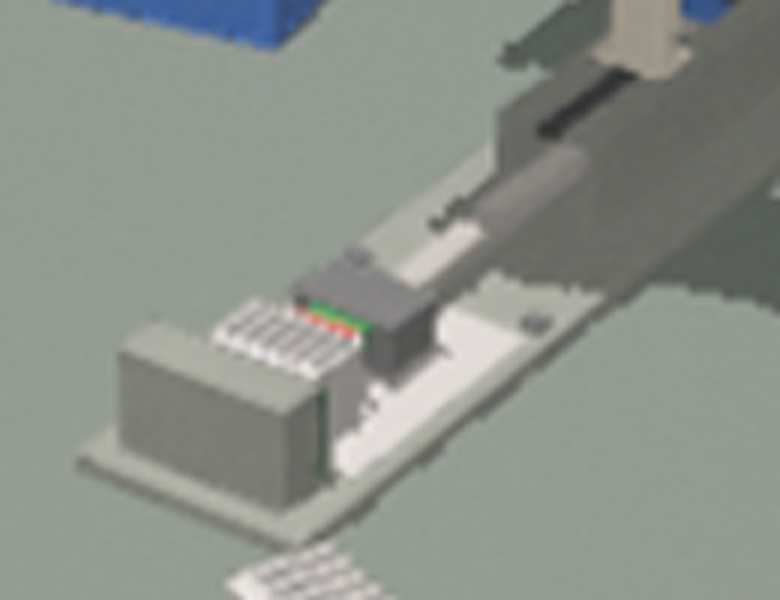

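The picture is unchanged after half a second: a green and a red band show next to the jaw, yellow is gone, the heat sink sits against the module, and the other things are where they were. I'm handing it in.

```bash
python3 -c "
from station import finish_job; print(finish_job())"
```

```text
the job is handed in; nothing more can be done
None
```

I stood the 44 x 30 x 45 mm heat sink on the bed in front of the module, let go, and pumped the trigger four times by pinching it. The job is handed in at about 16 s with the trigger still held about 15 mm in; it gave no verdict.

**Last checks:**
- **Pressure:** The side and top views show the yellow gone and about 6 mm of green left, so the pad is pushed in roughly 13–14 mm. The wrist force of about 15–16 N, less my estimate for the trigger spring and bar friction, gives about 8 N on the heat sink. The two agree.
- **Seating:** The heat sink looks flush with the module and about centred. I judged this from the pictures only and did not measure the gap or angle at the end.
- **Steadiness:** TCP position and opening stayed the same over the last half second; the force reading moved by about 1 N.
- **Bystanders:** None of them appears to have moved in the final side picture.

**Disagreed or unexplained:**
- My readings of the pad position differed from each other by a few millimetres, so I stepped the last stroke by force and by the gauge colours.
- The grip on the trigger carried a sideways force of about 7 N to the end.
- The tool read about 5 N upwards when it first grasped the heat sink; I did not find the cause.

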